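# Stock the tea corner: seat the hexagonal jars, count in the sugar

### The arm

A 6-joint arm with a two-finger parallel gripper is mounted at the origin on the work surface. World frame = base frame: x ahead of the robot, y to its left, z up, the work surface at z = 0. Lengths are in m, angles in rad, forces in N, time in s.
With the tool pointing down it reaches from about 0.325 to 0.9 m from the base axis. Payload 6.1 kg.
Tool frame: the origin (TCP) lies midway between the tips of the shut fingers; the grasp point (between the pads) lies 19 mm behind it; z points along the fingers, y is the line along which they close (so a half turn about z gives the same grasp; the last joint's range is limited). The gripper opens to 85 mm and grips with 20 to 120 N. Pads are 22 mm wide; open, the fingers measure 114 mm over their backs; the gripper's body (76 mm by 85 mm) begins 54 mm behind the grasp point. The pads swing forward as they close: fully open they stand 13 mm farther back than shut.
Start: joints at [1.164, 0.22, 1.526, -0, 1.395, -0.126], TCP at [0.173, 0.601, 0.231] pointing down, gripper open.
Joint ranges: [-2.98, 2.98], [-0.91, 2.08], [0.09, 2.57], [-1.24, 4.39], [0.2, 2.65], [-2.68, 2.68]. Speed limits (rad/s): [2.57, 2.57, 3.01, 3.14, 3.14, 3.14].

### API

Orientations are given as [roll, pitch, yaw] about the fixed x, y, z axes, in that order (R = Rz(yaw) Ry(pitch) Rx(roll)).
In Python, from plant import movep, move_l, set_joints, gripper_to, hold, inverse_kinematics, observe, get_image, get_calibration, Unreachable, job_done gives the robot as it stands. Calls block until the motion is done:
- movep(position, orientation): joint-space move of the TCP to a pose.
- move_l(position, feed=0.15, rotation=None, max_force=None): straight line of the TCP; rotation=None keeps the orientation; feed is the mean speed in m/s. With max_force (N) it stops when the force on the tool has changed by that much, and returns True; else False.
- set_joints(angles): joint-space move.
- gripper_to(opening, f_grip=None): finger opening in m; f_grip is the grip in N (None keeps the last); returns when the fingers have stopped.
- hold(seconds).
- inverse_kinematics(position, orientation): joint angles nearest the present ones, or None.
- observe(): the state.
- get_image(name): name is "scene" or "top"; returns (picture, depth): 480x640x3 uint8, red, green, blue; 480x640 float32, m along the optical axis (not along the pixel's ray), 0 where there is no reading.
- get_calibration(name): a dict with "intrinsics" (3x3 intrinsics, pixels), "world_from_camera" (4x4, takes a point from camera to world coordinates). Camera axes: x right, y down, z forward; pixel columns grow to the right and rows downward; lengths in m; the calibration is good to about 2 mm. A picture is of the moment at which its call begins. get_calibration takes no time and is no camera call.
A pose or a line that the arm cannot do raises Unreachable and nothing moves.
- job_done(): hands the job in; it is judged then, once.
The state is a dict: "time_s": time; "q": joint angles; "joint_velocities": joint speeds; "joint_torque": joint torques, N m; "eef_pos": TCP position; "tcp_rot": TCP orientation; "ft_force": force on the tool from outside, world axes, zero at the start; "torque": the same for the moment, N m; "opening": finger opening in m; "grasp_force": force on a finger pad.
Only numpy, scipy, OpenCV 4.12 (cv2) and the standard library are available. Lean on these libraries where they do the work, as an engineer would, in place of code of your own. Each camera call takes 0.05 s, during which the arm holds its last target. There are 200 camera calls.

### The job

Get the tea corner ready: set every hexagonal jar upright into a pocket of the rack, shuffling it until it drops fully home on the pocket's floor, one jar to a pocket. Put the round biscuits from the counting tray back into the wooden basket and get all the sugar sticks into the tray's trough (sweeping them over the deck's edge is quickest), and once all the sticks are in, shut the trough's lid. Leave the tea glasses and the kettle alone.

Things in the scene. Friction and masses are not known exactly. Their poses are not given: they have to be found in the camera images.
- tray: fixed steel sugar counting tray. Origin on the counter under the middle of the edge where deck and trough meet; z up, x from the deck across the trough (away from the robot), y along the edge. Deck: x -150 to 0, y -105 to 105, top at z 46 mm, open at its front end and at the trough edge; white side walls outside y +-105, 5 mm thick, stand 10 mm above the deck
- lid (a joint): hinge of the white trough lid, rad: 0 shut flat on the trough, 1.57 upright, 1.9 (stop) leaning back. Starts open; stands open by itself above 1.6, falls shut softly once pushed towards the robot past upright. Lid 80 mm from hinge to free edge, 210 mm along tray y, 5 mm thick; a rib 8 mm high, 120 mm long along the free edge on its outer face. Hinge line at tray x 76, z 47 mm
- lid_edge (a point): middle of the lid's free edge, 80 mm from the hinge line
- rack: fixed wooden board 90 x 310 x 8 mm (x, y, z), origin at the centre of its underside, with four hexagonal aluminium collars along y. Each is a loose pocket 62.4 mm across flats, 14 mm deep (floor 8, rim 22 mm above the counter), wall 4 mm; two flats face the rack's +y and -y, so a jar fits when its yaw is the rack's yaw plus a multiple of 60 degrees
- trough (a point): centre of the trough's floor. Trough: tray x 0 to 70, y -105 to 105 mm, floor at z 6 mm, rim at z 46 mm, far wall and end walls 5 to 6 mm thick
- basket: fixed open wooden box 130 x 130 x 35 mm, walls 5 mm, floor 5 mm thick, origin at the centre of its underside
- pocket1 (a point): centre of the floor of pocket 1 (the pockets lie at rack y -114, -38, 38, 114 mm, in the order 1 to 4)
- pocket2 (a point): centre of the floor of pocket 2 (the pockets lie at rack y -114, -38, 38, 114 mm, in the order 1 to 4)
- pocket3 (a point): centre of the floor of pocket 3 (the pockets lie at rack y -114, -38, 38, 114 mm, in the order 1 to 4)
- pocket4 (a point): centre of the floor of pocket 4 (the pockets lie at rack y -114, -38, 38, 114 mm, in the order 1 to 4)
- jar1: loose hexagonal steel jar, closed, 60 mm across flats (69 mm across corners), body 50 mm high, 0.2 to 0.45 kg; origin at the centre of its underside, z up, two flats face its +y and -y. On top a dark wooden bar knob, 40 mm along the jar's x, 14 mm along y, from 50 to 78 mm above the underside. May be absent
- jar2: loose hexagonal steel jar, closed, 60 mm across flats (69 mm across corners), body 50 mm high, 0.2 to 0.45 kg; origin at the centre of its underside, z up, two flats face its +y and -y. On top a dark wooden bar knob, 40 mm along the jar's x, 14 mm along y, from 50 to 78 mm above the underside. May be absent
- jar3: loose hexagonal steel jar, closed, 60 mm across flats (69 mm across corners), body 50 mm high, 0.2 to 0.45 kg; origin at the centre of its underside, z up, two flats face its +y and -y. On top a dark wooden bar knob, 40 mm along the jar's x, 14 mm along y, from 50 to 78 mm above the underside. May be absent
- jar4: loose hexagonal steel jar, closed, 60 mm across flats (69 mm across corners), body 50 mm high, 0.2 to 0.45 kg; origin at the centre of its underside, z up, two flats face its +y and -y. On top a dark wooden bar knob, 40 mm along the jar's x, 14 mm along y, from 50 to 78 mm above the underside. May be absent
- stick1: loose paper-wrapped sugar stick, a white oblong block 64 x 22 x 16 mm (x, y, z), 30 g, origin at its centre, starts flat on the deck, long side roughly along the trough edge. May be absent
- stick2: loose paper-wrapped sugar stick, a white oblong block 64 x 22 x 16 mm (x, y, z), 30 g, origin at its centre, starts flat on the deck, long side roughly along the trough edge. May be absent
- stick3: loose paper-wrapped sugar stick, a white oblong block 64 x 22 x 16 mm (x, y, z), 30 g, origin at its centre, starts flat on the deck, long side roughly along the trough edge. May be absent
- biscuit1: loose round wrapped biscuit, brown, 44 mm in diameter, 16 mm high, origin at its centre, starts flat on the deck among the sugar sticks. May be absent
- biscuit2: loose round wrapped biscuit, brown, 44 mm in diameter, 16 mm high, origin at its centre, starts flat on the deck among the sugar sticks. May be absent
- biscuit3: loose round wrapped biscuit, brown, 44 mm in diameter, 16 mm high, origin at its centre, starts flat on the deck among the sugar sticks. May be absent
- glass1: tulip tea glass, 92 mm high, 60 mm wide, standing on a red coaster on the oval chrome tray; origin at the centre of its underside. To be left alone
- glass2: tulip tea glass, 92 mm high, 60 mm wide, standing on a red coaster on the oval chrome tray; origin at the centre of its underside. To be left alone
- kettle: small steel kettle, 145 mm wide, 155 mm high with its handle; origin at the centre of its underside. To be left alone
Not all that is in view belongs to the job. Of the things shaped like the basket, the wooden one is meant. What is shaped like the jar1 but blue is not meant.

How it is judged:
By the outcome, as a careful person would: the job done as asked, in the order asked, and still so for the second after the job is handed in, with the robot touching nothing.
Of jar1, jar2, jar3, jar4 only 3 to 4 are there at a start; the rules pass over those that are not, and their reading is None.
Of stick1, stick2, stick3 only 2 to 3 are there at a start; the rules pass over those that are not, and their reading is None.
Of biscuit1, biscuit2, biscuit3 only 2 to 3 are there at a start; the rules pass over those that are not, and their reading is None.
At some moment in a run one of jar1, jar2, jar3, jar4, stick1, stick2, stick3, biscuit1, biscuit2, biscuit3 may be knocked a few centimetres aside while the robot is not near it.
Once in a run the grip may slacken for a moment while it holds something.
It also fails if it takes over 208 s, if anything falls off the work surface, if the arm or the gripper's body presses on something with over 40 N, if the wrist force passes 120 N, or if a joint passes its speed limit or range.

## Working session

There is one attempt and no reset: what is moved stays moved. The work goes in short steps, each a Python script; the robot and the scene stay as the last script left them, time stands still between calls to the robot, and variables do not carry over. Pictures are saved under pics/ and viewed, at most 14 in all, crops included, and the job is handed in when it is done.

```bash
ls; mkdir -p pics; python3 - <<'E'
from plant import *
import cv2,numpy as np
np.set_printoptions(precision=4,suppress=True)
for n in("top","scene"):
    im,d=get_image(n);c=get_calibration(n);np.savez(n+"0.npz",im=im,d=d)
    cv2.imwrite(f"pics/{n}0.png",im[:,:,::-1]);print(n,c["intrinsics"],c["world_from_camera"])
print(observe())
E
```

```text
pics
top [[571.5524   0.     314.1322]
 [  0.     571.5524 247.1397]
 [  0.       0.       1.    ]] [[ 0.0241 -0.9821  0.1869  0.2702]
 [-0.9995 -0.0276 -0.0159  0.1219]
 [ 0.0208 -0.1865 -0.9822  1.3219]
 [ 0.      0.      0.      1.    ]]
scene [[582.8115   0.     320.1058]
 [  0.     582.8115 232.2556]
 [  0.       0.       1.    ]] [[ 0.6801  0.5677 -0.4638  1.1374]
 [ 0.7331 -0.5324  0.4233 -0.4855]
 [-0.0066 -0.6279 -0.7783  1.1372]
 [ 0.      0.      0.      1.    ]]
{'time_s': 0.1, 'q': array([ 1.1639,  0.2212,  1.5275,  0.0001,  1.3947, -0.1261]), 'joint_velocities': array([-0.0006, -0.0011, -0.002 ,  0.0001, -0.0006,  0.0004]), 'joint_torque': array([  0.0009, -49.8241, -39.0547,  -0.0002,   0.0056,  -0.    ]), 'eef_pos': array([0.173 , 0.6   , 0.2303]), 'tcp_rot': array([-3.1398, -0.0003,  2.8608]), 'ft_force': array([-1.0773, -0.1295, -0.6115]), 'torque': array([ 0.0008, -0.001 , -0.0275]), 'grasp_force': 0.0, 'opening': 0.08554251388365086}
```

View pics/top0.png

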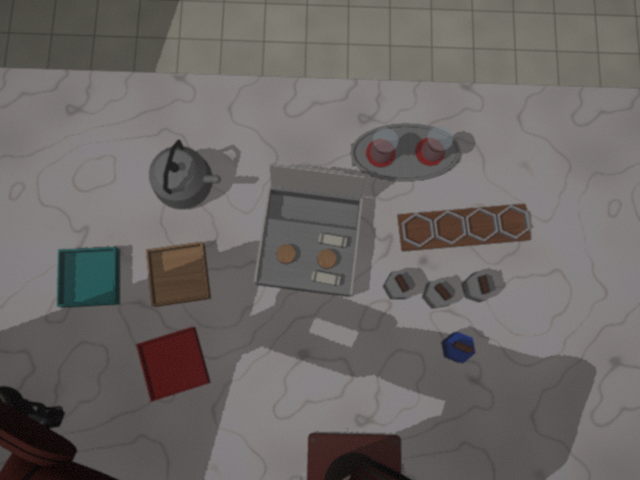

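View pics/scene0.png

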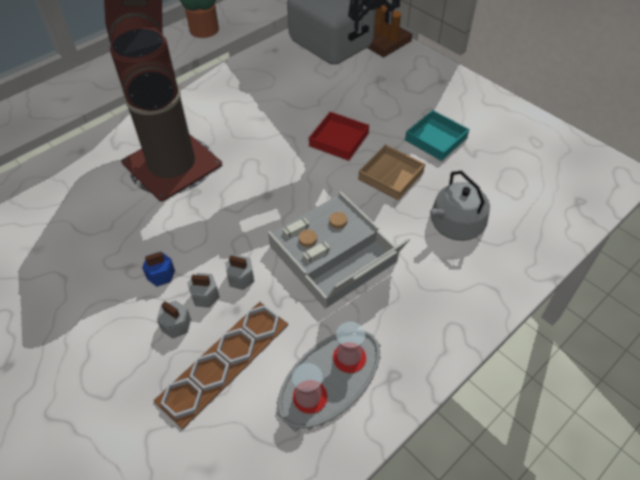

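The top view shows 3 steel jars at (403,284), (441,292) and (483,285), plus a blue decoy at (459,347). The rack is at (465,227). The tray holds sticks at (333,240) and (326,278), and biscuits at (287,253) and (327,259). The wooden basket is at (179,274). The scene view agrees, and its jar at (173,318) may be tilted, so I'll zoom in.

```bash
python3 - <<'E'
import cv2,numpy as np
t=np.load("top0.npz")["im"][:,:,::-1];s=np.load("scene0.npz")["im"][:,:,::-1]
f=lambda a:cv2.convertScaleAbs(a,alpha=1.4)
a=cv2.resize(f(t[195:325,245:545]),(800,347),interpolation=cv2.INTER_CUBIC)
b=cv2.resize(f(s[240:430,140:300]),(337,400),interpolation=cv2.INTER_CUBIC);
b2=cv2.resize(f(s[185:305,260:410]),(463,370),interpolation=cv2.INTER_CUBIC)
c=np.zeros((400,800,3),np.uint8);c[:,:337]=b;c[:370,337:]=b2
cv2.imwrite("pics/za.png",a);cv2.imwrite("pics/zb.png",c)
E
```

```text
(no output)
```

View pics/za.png

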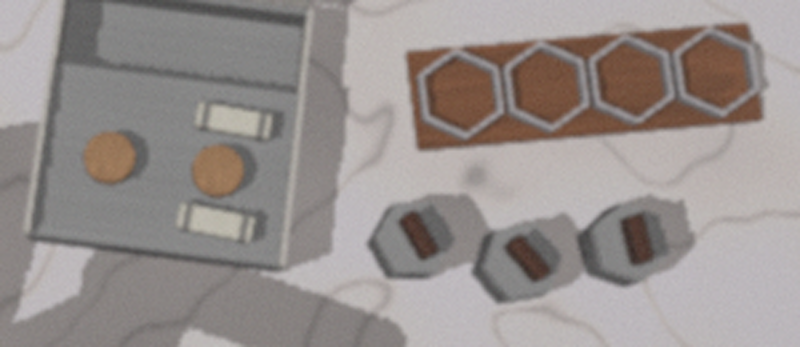

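View pics/zb.png

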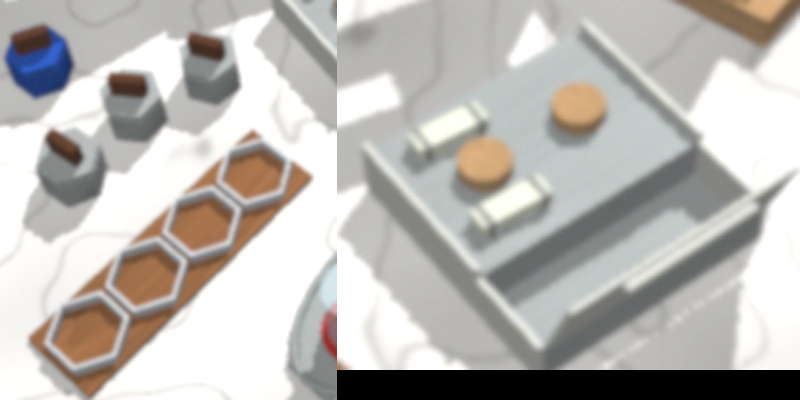

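All jars are upright. The rack's flats, the sticks and the biscuits are clear. Next I'll measure with the depth clouds and colour masks.

```bash
cat > vis.py <<'E'
import cv2,numpy as np
from plant import *
np.set_printoptions(precision=4,suppress=True)
def cloud(n,im=None,d=None):
    """world point per pixel (H,W,3; nan where no depth), hsv picture"""
    if im is None: im,d=get_image(n)
    c=get_calibration(n);K=c["intrinsics"];T=c["world_from_camera"]
    v,u=np.mgrid[:480,:640];dd=np.where(d>0,d,np.nan)
    p=np.stack([(u-K[0,2])/K[0,0]*dd,(v-K[1,2])/K[1,1]*dd,dd],-1)
    return p@T[:3,:3].T+T[:3,3],cv2.cvtColor(np.ascontiguousarray(im),cv2.COLOR_RGB2HSV),im
def ray(n,uv,z):
    """pixels -> world points on plane z"""
    c=get_calibration(n);K=c["intrinsics"];T=c["world_from_camera"]
    uv=np.atleast_2d(uv).astype(float);r=np.c_[(uv-K[:2,2])/[K[0,0],K[1,1]],np.ones(len(uv))]@T[:3,:3].T
    return (T[:3,3]+r*((z-T[2,3])/r[:,2])[:,None])[:,:2]
def blobs(mask,amin,amax=1e9):
    n,l,s,c=cv2.connectedComponentsWithStats(mask.astype(np.uint8))
    return [(l==i) for i in range(1,n) if amin<=s[i,4]<=amax]
def rect(xy):
    """centre, (long,short), yaw of long side, of world xy points"""
    (c,s,_)=r=cv2.minAreaRect((xy*1000).astype(np.float32));b=cv2.boxPoints(r)
    e=[b[1]-b[0],b[2]-b[1]];e=max(e,key=np.linalg.norm)
    a=(np.arctan2(e[1],e[0])+np.pi/2)%np.pi-np.pi/2
    return np.array(c)/1000,sorted(s)[::-1],a
E
python3 - <<'E'
from vis import *
for n in("top","scene"):
    z=np.load(n+"0.npz");P,h,im=cloud(n,z["im"],z["d"])
    Z=P[...,2];ok=(P[...,0]>.2)&(P[...,0]<.9)&(abs(P[...,1])<.6)
    print(n,"valid",np.mean(np.isfinite(Z)),"table std",np.nanstd(Z[ok&(abs(Z)<.01)]),np.nanmean(Z[ok&(abs(Z)<.01)]))
    H,S,V=[h[...,i].astype(int) for i in range(3)]
    br=((H<20)|(H>170))&(S>80)
    def show(k,m,a0,a1=1e9):
        for b in blobs(m&ok,a0,a1):
            v,u=np.where(b);p=P[b];c,s,a=rect(p[:,:2]);print(" ",k,"px",u.mean().round(1),v.mean().round(1),"n",b.sum(),"c",c,"mean",p.mean(0),"size",np.round(s,1),"yaw",round(np.degrees(a),1))
    show("knob",(Z>.070)&(Z<.085)&br,15,400)
    show("jartop",(Z>.040)&(Z<.058)&(S<60)&(P[...,1]<-.02)&(P[...,0]<.55),60,2500)
    show("rack",(Z>.0)&(Z<.016)&br&(P[...,1]<.1),500)
    show("bisc",(Z>.055)&(Z<.067)&br,30,800)
    show("stick",(Z>.056)&(Z<.068)&(S<70)&(P[...,0]<.62),30,800)
    show("deck",(abs(Z-.046)<.005)&(P[...,1]>.0)&(P[...,1]<.3),1000)
    show("basket",(Z>.028)&(Z<.042)&br&(P[...,1]>.3)&(P[...,0]>.4),50)
    show("lid",(Z>.065)&(Z<.15)&(P[...,1]>.0)&(P[...,1]<.25)&(P[...,0]>.6),100)
E
```

```text
top valid 0.9960677083333334 table std 0.0033116912931293245 -4.83213194115944e-05
  knob px 401.7 282.7 n 73 c [ 0.4337 -0.0926] mean [ 0.4331 -0.0927  0.0769] size [34.4 10.7] yaw 31.4
  knob px 484.2 283.9 n 71 c [ 0.435  -0.2758] mean [ 0.4353 -0.2755  0.0763] size [31.7 12.1] yaw 4.9
  knob px 442.6 291.3 n 80 c [ 0.417  -0.1837] mean [ 0.4165 -0.1829  0.0769] size [34.2 11.8] yaw 42.5
  knob px 463.1 347.0 n 78 c [ 0.2965 -0.2256] mean [ 0.2968 -0.2251  0.077 ] size [36.3  9.9] yaw 69.2
  jartop px 399.8 284.5 n 479 c [ 0.4332 -0.0945] mean [ 0.4325 -0.0933  0.0489] size [66.8 59.5] yaw -29.4
  jartop px 480.1 286.1 n 475 c [ 0.4351 -0.2781] mean [ 0.4337 -0.2747  0.0489] size [66.3 59.9] yaw -47.6
  jartop px 439.7 293.1 n 478 c [ 0.4165 -0.1855] mean [ 0.4155 -0.1831  0.049 ] size [66.1 59.3] yaw -78.7
  rack px 456.1 238.9 n 771 c [ 0.577 -0.253] mean [ 0.5498 -0.2343  0.0071] size [308.5  86.9] yaw -84.7
  bisc px 285.7 253.6 n 267 c [0.4937 0.1641] mean [0.4937 0.1647 0.0612] size [40.5 39.3] yaw -89.9
  bisc px 326.4 258.5 n 265 c [0.4851 0.0731] mean [0.4851 0.0734 0.061
[... 1797 characters left out ...]
7.7 219.4 n 185 c [0.4958 0.1574] mean [0.496  0.1577 0.0614] size [41.8 36.4] yaw -43.5
  bisc px 307.4 237.5 n 208 c [0.486  0.0685] mean [0.4872 0.0671 0.0612] size [44.1 35.5] yaw -42.5
  stick px 295.3 226.6 n 215 c [0.4423 0.0705] mean [0.4429 0.0683 0.0611] size [65.7 27.7] yaw 81.3
  stick px 316.0 250.8 n 237 c [0.5289 0.0566] mean [0.5299 0.0554 0.0611] size [64.6 26.2] yaw 79.2
  deck px 328.7 233.1 n 3235 c [0.5219 0.1135] mean [0.5022 0.1225 0.0455] size [218.6 213. ] yaw 84.3
  basket px 393.3 180.1 n 207 c [0.4519 0.4053] mean [0.4816 0.3749 0.0327] size [131.7 124.5] yaw -79.6
  lid px 371.8 265.2 n 523 c [0.6683 0.1002] mean [0.6704 0.0915 0.1129] size [201.9  28. ] yaw 83.9
```

The two views differ by a constant of about (3, -6) mm. I'll probe two rack pockets with the closed fingers to get the rack's true position and each camera's bias.

```bash
cat > mot.py <<'E'
from vis import *
RY=np.radians(5.25)
def down(yaw): return [np.pi,0,yaw]
def go(x,y,z,yaw): movep([x,y,z],down(yaw))
def lin(x,y,z,feed=.15,yaw=None,f=None):
    return move_l([x,y,z],feed,None if yaw is None else down(yaw),f)
def st(): o=observe(); return o["eef_pos"],o["opening"],o["grasp_force"],o["ft_force"],round(o["time_s"],1)
E
python3 - <<'E'
from mot import *
c0=np.array([.580,-.255]);ux=np.array([np.cos(RY),np.sin(RY)]);uy=np.array([-ux[1],ux[0]])
gripper_to(0.0,40)
out=[]
for s in(-.038,.114):
    c=c0+uy*s
    if s<0: go(*c,.08,RY)
    else: lin(*c,.06)
    print("down",lin(*c,.014,.1,f=8),st())
    for u in(uy,ux):
        e=[]
        for sg in(1,-1):
            hit=lin(*(c+sg*u*.03),.014,.03,f=4);p=observe()["eef_pos"][:2];e.append(p@u);print(hit,p)
            lin(*c,.014,.1)
        c=c+u*(np.mean(e)-c@u); lin(*c,.014,.1); print("width",e[0]-e[1])
    out.append(c);lin(*c,.06);print("pocket",s,c,st()[-1])
d=out[1]-out[0];print(np.linalg.norm(d),np.degrees(np.arctan2(d[1],d[0]))-90,"centre",out[0]+d*.25)
E
```

```text
down False (array([ 0.5839, -0.2931,  0.0143]), -7.265743699874724e-05, 0.0, array([0.6367, 0.2269, 0.1288]), 5.1)
True [ 0.5818 -0.2742]
True [ 0.5853 -0.3125]
width 0.03851080611560692
True [ 0.6052 -0.291 ]
True [ 0.5625 -0.2955]
width 0.042927044078802434
pocket -0.038 [ 0.5839 -0.2933] 10.3
down False (array([ 0.5695, -0.1416,  0.0138]), -0.00037319604835918456, 0.0, array([-0.4033,  0.6832, -0.4223]), 12.1)
True [ 0.5679 -0.1227]
True [ 0.5714 -0.1611]
width 0.03852725289566644
True [ 0.5876 -0.14  ]
True [ 0.545  -0.1442]
width 0.04281362627457275
pocket 0.114 [ 0.5663 -0.1422] 17.3
0.15212569368012369 6.623684118314827 centre [ 0.5795 -0.2556]
```

```bash
cat >> mot.py <<'E'
RY=np.radians(6.6)
POCK={4:np.array([.5663,-.1422]),3:np.array([.5751,-.2178]),2:np.array([.5839,-.2933])}
BIAS={"top":np.array([.0025,-.0026]),"scene":np.array([-.0038,.0017])}
def knobs(z0=.068,z1=.110):
    """steel-jar knobs, both views: list of xy,ztop,yaw (mean of the views)"""
    L=[]
    for n in BIAS:
        P,h,_=cloud(n);H,S,V=[h[...,i].astype(int) for i in range(3)];Z=P[...,2]
        ok=(P[...,0]>.33)&(P[...,0]<.75)&(P[...,1]<.0)&(P[...,1]>-.5)
        for b in blobs(ok&((H<20)|(H>170))&(S>80)&(V<150)&(Z>z0)&(Z<z1),25,150):
            c,s,a=rect(P[b][:,:2])
            if 28<s[0]<45 and s[1]<19: L.append((n,c+BIAS[n],np.median(P[b][:,2]),a))
    out=[]
    while L:
        g=[l for l in L if np.linalg.norm(l[1]-L[0][1])<.015];L=[l for l in L if not any(l is q for q in g)]
        a=np.angle(np.mean([np.exp(2j*l[3]) for l in g]))/2
        out.append((np.mean([l[1] for l in g],0),np.mean([l[2] for l in g]),a,"+".join(l[0] for l in g),np.ptp([l[1] for l in g],axis=0)))
    return sorted(out,key=lambda o:-o[0][1])
def near(a,b,step): return b+step*np.round((a-b)/step)  # b+k*step nearest a
ZG=.055
def pick(xy,yaw):
    q1=np.arctan2(xy[1],xy[0]);yaw=near(q1+np.pi/2,yaw,np.pi)
    gripper_to(.035,70);go(*xy,.13,yaw);lin(*xy,ZG,.15,f=10);gripper_to(.0,70)
    lin(*xy,ZG+.045,.15);o=observe();print("picked",o["opening"],o["grasp_force"],o["ft_force"][2]);return yaw,o["opening"]>.010
def place(k,yaw):
    p=POCK[k];yaw=near(yaw,RY,np.pi/3);lin(*p,ZG+.045,.2,yaw);home=ZG+.008
    print("carried",st()[1:3]);lin(*p,home+.018,.1)
    ux=np.array([np.cos(yaw),np.sin(yaw)]);uy=np.array([-ux[1],ux[0]])
    offs=[(0,0),(1.2,0),(-1.2,0),(2.4,0),(-2.4,0),(0,1),(0,-1),(1.2,1),(-1.2,-1),(1.2,-1),(-1.2,1),(3.6,0),(-3.6,0),(2.4,1),(-2.4,-1),(2.4,-1),(-2.4,1)]
    for a,b in offs:
        q=p+ux*a/1e3+uy*b/1e3;lin(*q,home+.016,.05)
        lin(*q,home-.0005,.05,f=10);z=observe()["eef_pos"][2]
        print("try",a,b,"z over home",round((z-home)*1e3,1))
        if z<home+.0025: break
    gripper_to(.035);print("ft",st());lin(*observe()["eef_pos"][:2],.13,.2)
E
python3 - <<'E'
from mot import *
c=observe()["eef_pos"];lin(*c[:2],.2,.3)
for k in knobs():print(k)
k=knobs()[0]
if abs(k[0]-[.4345,-.0965]).max()<.01:
    y,ok=pick(k[0],k[2])
    if ok: place(4,y)
for k in knobs():print(k)
E
```

```text
(array([ 0.4161, -0.1885]), np.float64(0.07680625897619286), np.float32(0.7309586), 'scene', array([0., 0.]))
(array([ 0.4351, -0.2808]), np.float64(0.07683612874632517), np.float32(0.2331686), 'scene', array([0., 0.]))
(array([ 0.4158, -0.1872]), np.float64(0.07560113993265549), np.float32(0.70908415), 'scene', array([0., 0.]))
(array([ 0.4352, -0.2811]), np.float64(0.07632879082209643), np.float32(0.18098533), 'scene', array([0., 0.]))
```

```bash
cat >> mot.py <<'E'
def park(): go(.30,.30,.28,2.2)
E
python3 - <<'E'
from mot import *
park();K=knobs()
for k in K:print(k)
k=K[0]
if abs(k[0]-[.4345,-.0965]).max()<.01:
    y,ok=pick(k[0],k[2])
    if ok: place(4,y)
park()
for k in knobs():print(k)
print(st())
E
```

```text
(array([ 0.4328, -0.0975]), np.float64(0.07602883890226031), np.float32(0.47594774), 'scene', array([0., 0.]))
(array([ 0.4173, -0.1866]), np.float64(0.0759073880622455), np.float32(0.7341573), 'top+scene', array([0.0023, 0.0022]))
(array([ 0.4369, -0.2796]), np.float64(0.07653797223073572), np.float32(0.24660128), 'top+scene', array([0.005 , 0.0014]))
picked 0.012807584205114748 68.45833539962769 -2.303672179241197
carried (0.012576758634651583, 68.47470045089722)
try 0 0 z over home 1.0
ft (array([ 0.5655, -0.1418,  0.0631]), 0.03535402584107297, 0.0, array([0.2411, 0.2446, 0.2075]), 25.8)
(array([ 0.5674, -0.1421]), np.float64(0.08447431702114377), np.float32(0.070943125), 'top+scene', array([0.0032, 0.0029]))
(array([ 0.4176, -0.1865]), np.float64(0.07611263735166507), np.float32(0.75829613), 'top+scene', array([0.002 , 0.0022]))
(array([ 0.404 , -0.3197]), np.float64(0.0765613087749431), np.float32(0.23157984), 'top+scene', array([0.0028, 0.002 ]))
(array([0.3005, 0.2995, 0.2796]), 0.0350172385716013, 0.0, array([-0.5143,  0.4831, -0.4894]), 28.4)
```

Jar 1 is home: its knob top is at 84.5 mm against 86 expected. Jar 3 was knocked aside to (0.404,-0.320). Next are the other two jars.

```bash
python3 - <<'E'
from mot import *
for pk in (3,2):
    K=[k for k in knobs() if k[0][0]<.5]
    for k in K:print(k)
    y,ok=pick(*[K[0][i] for i in(0,2)])
    if not ok: break
    place(pk,y);park()
for k in knobs():print(k)
print(st())
E
```

```text
(array([ 0.4173, -0.1866]), np.float64(0.0760227977433588), np.float32(0.71768653), 'top+scene', array([0.0023, 0.0019]))
(array([ 0.4041, -0.3202]), np.float64(0.07695187620038696), np.float32(0.19646943), 'top+scene', array([0.0026, 0.0012]))
picked 0.012635844268990278 68.4210991859436 -3.620878245339156
carried (0.012645573650315614, 68.41644644737244)
try 0 0 z over home 1.1
ft (array([ 0.5741, -0.217 ,  0.0629]), 0.03474493409651829, 0.0, array([-0.586 , -0.6669,  0.0453]), 34.2)
(array([ 0.4041, -0.3205]), np.float64(0.07690304907425816), np.float32(0.2650441), 'top+scene', array([0.0025, 0.0022]))
picked 0.012404729949308003 70.4642128944397 -3.7558738504122884
carried (0.012519798120805161, 70.44179320335388)
try 0 0 z over home 14.1
try 1.2 0 z over home 1.1
ft (array([ 0.5844, -0.2925,  0.0633]), 0.03500361792890021, 0.0, array([ 0.4269, -0.1538,  0.3469]), 43.7)
(array([ 0.567 , -0.1424]), np.float64(0.08429182679010633), np.float32(0.06994051), 'top+scene', array([0.0033, 0.0035]))
(array([ 0.5741, -0.2192]), np.float64(0.08394359967721643), np.float32(1.130164), 'top+scene', array([0.0042, 0.0017]))
(array([ 0.5826, -0.2927]), np.float64(0.0843878130697574), np.float32(0.113610804), 'top+scene', array([0.0042, 0.0033]))
(array([0.3005, 0.2997, 0.2798]), 0.03504818755544665, 0.0, array([ 0.0333, -0.3283, -0.3476]), 46.7)
```

All three jars are home. Next I'll measure the tray frame, then the biscuits, sticks and basket.

```bash
cat >> mot.py <<'E'
def deckthings():
    """biscuits and sticks on the deck: dict of lists, per view corrected"""
    D={"bisc":[],"stick":[]}
    for n in BIAS:
        P,h,_=cloud(n);H,S=[h[...,i].astype(int) for i in range(2)];Z=P[...,2]
        ok=(P[...,0]>.3)&(P[...,0]<.7)&(P[...,1]>-.05)&(P[...,1]<.27)&(Z>.0555)&(Z<.07)
        for k,m in(("bisc",((H<20)|(H>170))&(S>80)),("stick",S<70)):
            for b in blobs(ok&m,60,900):
                c,s,a=rect(P[b][:,:2]);D[k].append((n,c+BIAS[n],np.round(s,1),np.degrees(a).round(1)))
    return D
E
python3 - <<'E'
from mot import *
for k,v in deckthings().items():
    for q in v: print(k,*q)
for n in BIAS:
    z=np.load(n+"0.npz");P,h,_=cloud(n,z["im"],z["d"]);P=P.copy();P[...,:2]+=BIAS[n];Z=P[...,2];S=h[...,1].astype(int);H=h[...,0].astype(int)
    for yaw in(-6,):
        a=np.radians(yaw);ux=np.array([np.cos(a),np.sin(a)]);uy=np.array([-ux[1],ux[0]])
        o=np.array([.56,.11]);tx=(P[...,:2]-o)@ux;ty=(P[...,:2]-o)@uy
        deck=(abs(Z-.046)<.006)&(abs(ty)<.14)&(tx>-.2)&(tx<.0+.12)
        for t in(-.08,-.04,0,.04,.08):
            m=deck&(abs(ty-t)<.006)&(tx<.04);lo=(abs(Z-.006)<.008)&(abs(ty-t)<.006)&(tx>-.03)&(tx<.1)
            print(n,t,"deck x",np.nanpercentile(tx[m],[1,99]),"trough x",np.nanpercentile(tx[lo],[2,98]) if lo.sum()>3 else None)
        for t in(-.12,-.08,-.04):
            m=(Z>.051)&(Z<.06)&(abs(tx-t)<.01)&(S<60);y=ty[m];print("walls",t,np.median(y[y<-.08]),np.median(y[y>.08]))
    w=(H>8)&(H<25)&(S>70)&(P[...,1]>.32)&(P[...,1]<.5)&(P[...,0]>.36)&(P[...,0]<.56)
    b=max(blobs(w,100),key=np.sum);v,u=np.where(b);print("basket",rect(ray(n,np.c_[u,v],.035)+BIAS[n]),rect(P[b&(Z>.025)][:,:2]))
E
```

```text
bisc top [0.4964 0.1615] [40.4 39.4] -88.7
bisc top [0.4876 0.0704] [39.8 38.4] 1.9
bisc scene [0.4905 0.1604] [43.6 36.4] -44.5
bisc scene [0.482  0.0696] [44.  39.8] -3.1
stick top [0.6505 0.0978] [208.2  11.2] 84.3
stick top [0.5307 0.0576] [63.9 23.7] 82.0
stick top [0.4437 0.0711] [63.6 22.7] 79.4
stick scene [0.4395 0.0725] [66.4 26.7] 80.6
stick scene [0.5255 0.0581] [65.2 26. ] 83.4
top -0.08 deck x [-0.1397  0.0075] trough x [0.02   0.0799]
top -0.04 deck x [-0.1405  0.0084] trough x [0.0194 0.0808]
top 0 deck x [-0.1394  0.0081] trough x [0.02   0.0799]
top 0.04 deck x [-0.1398  0.008 ] trough x [0.0205 0.0884]
top 0.08 deck x [-0.1396  0.0082] trough x [0.0201 0.08  ]
walls -0.12 -0.23393102631615614 0.10454727443705564
walls -0.08 -0.3080925413339541 0.10423943081409559
walls -0.04 -0.10941679901493614 0.10451489689330498
basket (array([0.4483, 0.4059]), [130.8022918701172, 130.27767944335938], np.float32(-1.3965948)) (array([0.4488, 0.4068]), [130.74075317382812, 130.32171630859375], np.float32(0.16752791))
scene -0.08 deck x [-0.1446  0.0036] trough x [0.0021 0.0979]
scene -0.04 deck x [-0.1465  0.0044] trough x [0.0028 0.0985]
scene 0 deck x [-0.1452  0.0037] trough x [0.0016 0.0975]
scene 0.04 deck x [-0.1459  0.0041] trough x [0.002 0.097]
scene 0.08 deck x [-0.146   0.0036] trough x [0.0015 0.0947]
walls -0.12 -0.23175307602145973 0.10361765669411865
walls -0.08 -0.31736387724537873 0.10420806995877564
walls -0.04 -0.10807987903210997 0.10514356958186265
basket (array([0.452 , 0.3964]), [151.347412109375, 135.7977294921875], np.float32(-1.3962398)) (array([0.4443, 0.4078]), [136.96112060546875, 131.51773071289062], np.float32(-1.3950273))
```

The tray origin is about (0.566, 0.107) with yaw -6°, and the basket is at (0.4475, 0.407) with yaw 10°. Next, the biscuits.

```bash
cat >> mot.py <<'E'
TY=np.radians(-6);TO=np.array([.5658,.1074]);TX=np.array([np.cos(TY),np.sin(TY)]);TYV=np.array([-TX[1],TX[0]])
def tray(tx,ty): return TO+TX*tx+TYV*ty
BK=np.array([.4475,.4068]);BX=np.array([np.cos(np.radians(10)),np.sin(np.radians(10))])
E
cat > b.py <<'E'
from mot import *
Y=TY+np.pi
def biscuit(xy,off):
    gripper_to(.062,40);go(*xy,.12,Y);h=lin(*xy,.046,.12,f=8);gripper_to(.0,40);print("hit",h,st())
    lin(*xy,.12,.2);o=observe();print("opening",o["opening"],o["grasp_force"])
    if o["opening"]<.035: return
    p=BK+BX*off;lin(*p,.12,.3,np.radians(190));lin(*p,.013,.15,f=10);print(st())
    gripper_to(.058);lin(*p,.13,.25)
biscuit(np.array([.4848,.0700]),.026);biscuit(np.array([.4935,.161]),-.026);park()
for k,v in deckthings().items():
    for q in v: print(k,*q)
P,h,im=cloud("top");cv2.imwrite("pics/t2.png",cv2.resize(im[190:320,130:370,::-1],(720,390)));print(st()[-1])
E
python3 b.py
```

```text
hit False (array([0.486 , 0.0701, 0.0475]), 0.04233183714271928, 40.59219181537628, array([-2.0251,  0.2134,  6.5037]), 49.6)
opening 0.042080745595896245 40.53965091705322
(array([0.474 , 0.4116, 0.0141]), 0.04225932769721079, 40.538474321365356, array([0.3924, 0.6173, 1.1327]), 52.2)
hit False (array([0.4948, 0.1613, 0.0475]), 0.04202908860435045, 40.81012845039368, array([0.2503, 0.6367, 6.0278]), 55.4)
opening 0.04256044468485676 40.54600954055786
(array([0.4228, 0.4026, 0.014 ]), 0.04207259984594558, 40.545918345451355, array([ 0.0783,  1.8212, -0.5594]), 57.8)
stick top [0.6495 0.0979] [208.1  12.3] 83.7
stick top [0.5306 0.0576] [63.6 23.5] 80.6
stick top [0.4435 0.0712] [63.8 22.6] 79.9
stick scene [0.4384 0.0723] [66.  25.8] 82.2
stick scene [0.5261 0.058 ] [63.1 27. ] 84.5
59.9
```

View pics/t2.png

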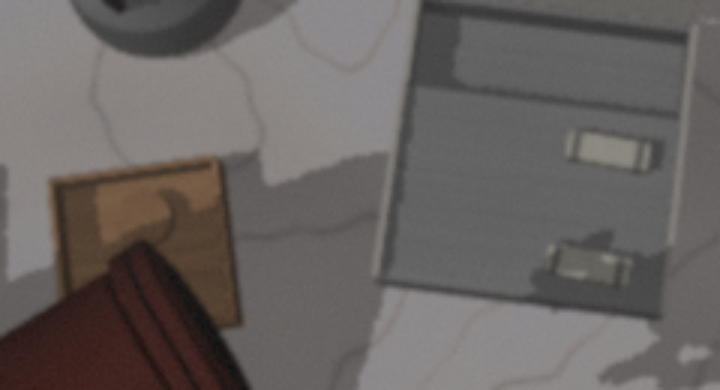

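The view shows one biscuit in the basket at about (160,215), with the arm hiding the rest. Both sticks are still on the deck at (610,150) and (590,265). Next I'll sweep them.

```bash
cat > s.py <<'E'
from mot import *
Y=TY+np.pi
def sweep(tx0,ty,feed):
    gripper_to(.03,40);go(*tray(tx0,ty),.10,Y);print("d",lin(*tray(tx0,ty),.0475,.1,f=8))
    print("s",lin(*tray(.002,ty),.0475,feed,f=20),(observe()["eef_pos"][:2]-TO)@TX);lin(*tray(-.005,ty),.10,.2)
sweep(-.075,-.053,.15);sweep(-.156,-.049,.08)
go(.42,-.15,.28,1.2)
for k,v in deckthings().items():
    for q in v: print(k,*q)
t=[]
for n in BIAS:
    P,h,im=cloud(n);np.savez(n+"1.npz",im=im);t.append(im)
    Z=P[...,2];xy=P[...,:2]+BIAS[n]-TO;x=xy@TX;y=xy@TYV
    m=(x>.012)&(x<.066)&(abs(y)<.1)&(Z>.014)
    for b in blobs(m,25):print(n,"in trough",x[b].mean(),y[b].mean(),np.percentile(Z[b],[50,97]),b.sum())
c=np.zeros((420,800,3),np.uint8);c[:,:400]=cv2.resize(t[0][160:307,140:280+100-100,::-1],(400,420));c[:,:400]=cv2.resize(t[0][150:320,140:370,::-1],(400,420));c[:,400:]=cv2.resize(t[1][130:310,260:450,::-1],(400,420))
cv2.imwrite("pics/t3.png",c);print(st()[-1])
E
python3 s.py
```

```text
d True
s True -0.07463856248052364
d False
s False 0.0017290691907756385
stick top [0.6503 0.0976] [208.4  11.8] 84.7
top in trough 0.04966537889820425 -0.05259777469698584 [0.0209 0.026 ] 263
top in trough 0.01832092548686507 -0.049102269915021375 [0.027  0.0308] 143
scene in trough 0.016690473616189614 -0.04905689043971761 [0.0253 0.0311] 138
scene in trough 0.04132625247899619 -0.05662853045038384 [0.0212 0.0252] 153
68.5
```

View pics/t3.png

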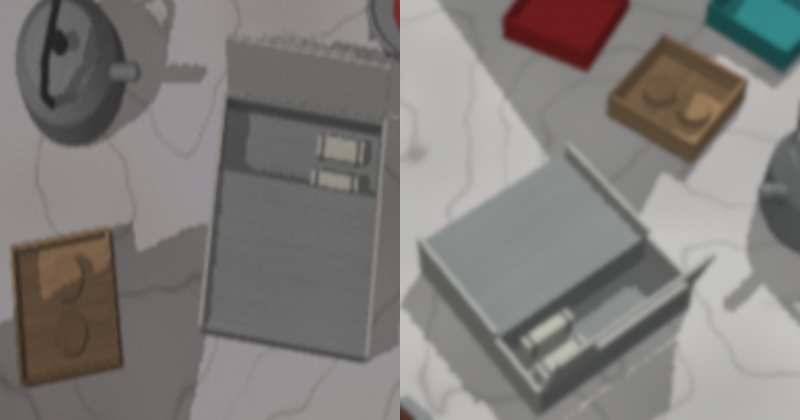

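Both sticks lie in the trough (tops below 31 mm), at (340,150) and (335,180) in the top crop, and both biscuits are in the basket. Next I'll shut the lid from behind.

```bash
cat > l.py <<'E'
from mot import *
Y=TY+np.pi;ty=.045
gripper_to(0,40);go(*tray(.03,ty),.26,Y);lin(*tray(.150,ty),.24,.3);print("d",lin(*tray(.150,ty),.095,.2,f=8))
print("push",lin(*tray(.055,ty),.095,.08,f=25),(observe()["eef_pos"][:2]-TO)@TX,st()[3])
hold(.3);lin(*tray(.055,ty),.24,.25);hold(.7)
go(.42,-.15,.28,1.2)
for n in BIAS:
    P,h,im=cloud(n);Z=P[...,2];xy=P[...,:2]+BIAS[n]-TO;x=xy@TX;y=xy@TYV
    m=(abs(y)<.095);print(n,[np.nanmedian(Z[m&(abs(x-q)<.006)]).round(4) for q in(-.02,.005,.02,.04,.06,.07,.09,.1)])
    cv2.imwrite(f"pics/{n}4.png",im[:,:,::-1])
for k in knobs():print(k)
print(st()[-1])
E
python3 l.py
```

```text
d False
push False 0.05546210739303537 [-1.365  -0.2302  0.3366]
top [np.float64(0.0456), np.float64(0.0537), np.float64(0.0514), np.float64(0.0516), np.float64(0.0516), np.float64(0.0513), np.float64(0.0006), np.float64(-0.0005)]
scene [np.float64(0.0452), np.float64(0.0527), np.float64(0.0514), np.float64(0.0511), np.float64(0.0513), np.float64(0.032), np.float64(-0.0007), np.float64(-0.0004)]
(array([ 0.5678, -0.1422]), np.float64(0.08446598759857088), np.float32(0.1451543), 'top+scene', array([0.0022, 0.0033]))
(array([ 0.5741, -0.2187]), np.float64(0.08400365453530168), np.float32(1.1995598), 'top+scene', array([0.0025, 0.0023]))
(array([ 0.5813, -0.2936]), np.float64(0.08492665410708944), np.float32(0.09390128), 'scene', array([0., 0.]))
76.3
```

View pics/scene4.png

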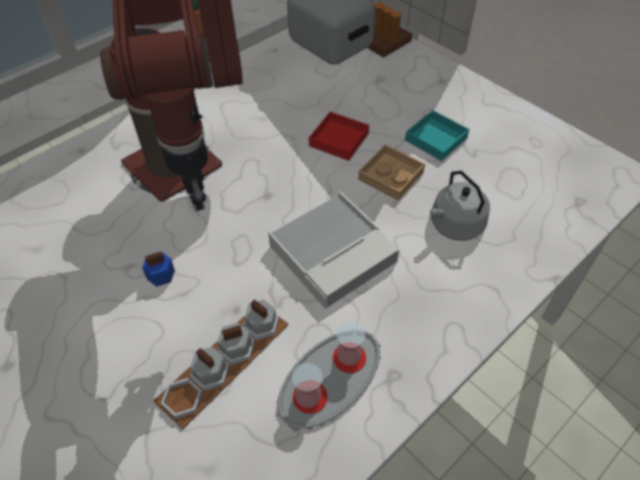

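The lid lies flat at (350,262), at 51.4 mm as a shut lid should. The jars sit in the pockets at (260,318), (235,343) and (208,368), and the two biscuits are in the basket at (391,173). Nothing is left over and the arm is clear, so I'm handing in.

```bash
python3 -c "
from plant import *
print(job_done())"
```

```text
the job is handed in; nothing more can be done
None
```

The job is handed in at about 76 s: the last pictures show all three jars home in pockets 2, 3 and 4, both biscuits in the wooden basket and the lid shut on the trough with both sticks in it, and the glasses and kettle were not touched.

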